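Clear the sample pot and click the suction valve open

ROBOT

A 6-joint arm with a two-finger parallel gripper is mounted at the origin on the work surface. World frame = base frame: x ahead of the robot, y to its left, z up, the work surface at z = 0. Lengths are in m, angles in rad, forces in N, time in s.
With the tool pointing down it reaches from about 0.35 to 0.725 m from the base axis. Payload 4.3 kg.
Tool frame: the origin (TCP) lies at the very end of the fingers, on their centre line; the grasp point (between the pads) lies 19 mm behind it; z points along the fingers, y is the line along which they close (so a half turn about z gives the same grasp; the last joint's range is limited). The gripper opens to 85 mm and grips with 20 to 120 N. Pads are 22 mm wide; open, the fingers measure 114 mm over their backs; the gripper's body (76 mm by 85 mm) begins 54 mm behind the grasp point. The pads swing forward as they close: fully open they stand 13 mm farther back than shut.
Start: joints at [-1.228, 0.377, 0.081, 1.274, 0, 1.46], TCP at [0.252, -0.517, 0.231] pointing down, gripper open.
Joint ranges: [-2.72, 2.72], [-0.84, 1.66], [-1.02, 1.22], [-1.77, 2.12], [-1.37, 1.28], [-3.14, 3.14]. Speed limits (rad/s): [2.57, 2.57, 3.14, 3.14, 3.14, 3.14].

INTERFACE

Orientations are given as a unit quaternion [w, x, y, z].
In Python, from bench import manip gives the robot as it stands. The module is installed in compiled form; this text tells all that it offers.
- The arm moves only by the shell command python3 -m crank 'ROWS'. ROWS is a JSON object of lists of equal length, an entry for each row: "offset": the shift along the tool's x, y, z in cm, a list of three; "yaw": the turn about the tool's z in rad; "hand": the finger opening in cm, from 0 to 8.54. A call has 1 to 10 rows; each row is the pose to reach, as a shift and turn from the pose commanded when the call began, along the tool's axes at that moment; what a row does not reach only later rows make up. A row lasts 1/10 s, in which the tool goes at most 50 mm and 8.59 degrees, less where a joint would pass 70% of its speed; a pose out of reach is approached as far as the arm can. A call with a gripper value outside its range is refused whole. The fingers move at their own pace and stop on an object; the grip force is fixed at half the most. Time passes only in rows, so rows that repeat a pose let the fingers close. It gives the time, the measured TCP pose, the force, the opening and the grip force at its end, in the units of the state.
- manip.get_state(): the state, without advancing time (a new reading comes with each control period).
- manip.snapshot(name): name is "scene" or "top"; returns a dict with "pixels" (400x640x3 uint8, blue, green, red), "mtx" (3x3 intrinsics, pixels), "rvec" (rotation vector, rad) and "tvec" (3), from world to camera coordinates, as OpenCV has them. Camera axes: x right, y down, z forward; pixel columns grow to the right and rows downward; lengths in m; the calibration is good to about 2 mm. A picture is of the moment at which its call begins. There is no depth.
- manip.sign_off(): hands the job in; it is judged then, once.
Trained networks look in the newest picture that a camera, given by its name, has taken for a name from the list of things; names that differ only in an ending like _2 or _b are one class to them, and where a whole thing is asked for, a point or a joint stands for the part that bears it (a point fixed in the world has none). Each returns a list of dicts, best first, with "conf" (0 to 1); they miss things now and then, are a little off and sometimes report something else, mostly with a low value. They report only what shows in the picture. A call takes as long as a camera call.
- manip.look_for(camera, label): "at" ([row, column] in pixels, amid what is visible of it).
- manip.spot_point(camera, label): "at" ([row, column] in pixels: a listed point, or the origin of a listed thing).
The state is a dict: "time": time; "q": joint angles; "qvel": joint speeds; "tau": joint torques, N m; "position": TCP position; "eef_rot": TCP orientation; "wrist_force": force on the tool from outside, world axes, zero at the start; "ft_torque": the same for the moment, N m; "finger_gap": opening from 0.0 (shut) to 1.0 (fully open); "finger_force": force on a finger pad.
Only numpy, scipy, OpenCV 4.12 (cv2) and the standard library are available. Lean on these libraries where they do the work, as an engineer would, in place of code of your own. Each camera call takes 0.05 s, during which the arm holds its last target. There are 200 camera calls.

TASK

One of three touching sample pots stands in the way of the bench suction valve's handle. Slide that pot along the bench (do not lift or tip it) until it stands wholly on the dark square mat, without shifting the other two pots or anything else. Then turn the handle counter-clockwise past its detent by one click only, so that it rests in the middle position, and let go.

Things in the scene. Friction and masses are not known exactly. Their poses are not given: they have to be found in the camera images.
- valve: Low round white valve turret fixed to the bench: flange 92 mm across, 7 mm high; neck 54 mm across up to 27 mm. Origin on the turning axis at bench level; x axis: where the handle points at joint 0. Dots on the flange at 0, 1, 2 rad from x mark the click positions. A 12 mm nozzle, centred 17 mm high, sticks out to 64 mm from the axis at -1.95 rad from x.
- handle (a joint): Turn of the handle, rad, growing counter-clockwise seen from above; stops at -0.1 and 2.1. It rests in three click positions: 0 (closed, the start), 1 (middle) and 2, each within 0.06. Pushed from 0 (up to 0.4 N m at first) past about 0.62 it jumps to 1 by itself; let go before 0.4 it springs back to 0. From 1, past about 1.6, it would jump to 2.
- handle_tip (a point): Middle of the end face of the black handle, 100 mm from the turning axis, 41 mm above the bench. The handle is a straight bar 16 mm wide, from 31 to 51 mm above the bench, with free space below it outside the flange, and a round hub on the axis 42 mm across, 57 mm high.
- pot: The pot to move: of the row of three, the end one nearest the valve, about 90 mm from its axis, ahead of the handle where it would swing counter-clockwise. Round sample pot 50 mm across, 50 mm high, straight-sided, pale body and ribbed green cap, 70 g or so. Origin at the centre of its underside, z up; its x axis points at the pot it touches.
- pot_mid: Same kind of pot, 50 mm across, 50 mm high, touching the first one and the third; to be left alone. Origin at the centre of its underside.
- pot_end: Same kind of pot, the far end of the row; to be left alone. Origin at the centre of its underside.
- mat: Flat dark grey square mat on the bench, 130 mm square, 1.4 mm thick, offers no step. Origin at its centre, x and y along its sides. About 0.18 m from the pot, on the side away from the handle.
- rack: Blue tube rack, 90 x 160 x 50 mm (72 mm to the top of its three capped tubes), bystander. Origin at the centre of its underside, long side along y.
- tumbler: Steel tumbler, foot 90 mm across, 110 mm high, with blue sticks up to about 160 mm, bystander. Origin at the centre of its underside.

How it is judged:
On the way, in this order (a step that is already met when the one before it is completed fails the run):
1. the pot stands upright and still, wholly on the mat, with the valve handle still closed (x of pot in the frame of mat between -0.042 and 0.042 m and y of pot in the frame of mat between -0.042 and 0.042 m and angle between pot's own z axis and vertical below 0.1 rad and linear speed of pot below 0.02 m/s and value of joint handle below 0.3 rad), for 0.2 s.
2. the handle has clicked into its middle position (value of joint handle between 0.85 and 1.15 rad), for 0.2 s.
At the end, for the whole second after the job is handed in: The pot stands upright and still, wholly on the mat (its centre within 42 mm of the mat's centre along each side); the handle rests in its middle click position (joint 0.85 to 1.15 rad); the other two pots are within 8 mm of where they were (all of step 2 and x of pot in the frame of mat between -0.042 and 0.042 m and y of pot in the frame of mat between -0.042 and 0.042 m and angle between pot's own z axis and vertical below 0.1 rad and linear speed of pot below 0.02 m/s and distance of each of pot_mid, pot_end from where it was at the start of the episode below 0.008 m); the robot touches nothing.
It fails at once if one of the other two pots is shifted by more than 8 mm (distance of any of pot_mid, pot_end from where it was at the start of the episode above 0.008 m).
It fails at once if the pot is tipped (over 0.4 rad) or lifted (over 15 mm) (angle between pot's own z axis and vertical above 0.4 rad or height (world z) of pot above 0.015 m).
It fails at once if the handle is turned (over 0.35 rad) while the pot is still in its way (value of joint handle above 0.35 rad and horizontal distance between pot and valve below 0.112 m).
It fails at once if the handle is turned past the middle position towards the second click (over 1.45 rad) (value of joint handle above 1.45 rad).
It fails at once if the rack or the tumbler is shifted by more than 15 mm (distance of any of rack, tumbler from where it was at the start of the episode above 0.015 m).
It also fails if it takes over 59 s, if anything falls off the work surface, if the arm or the gripper's body presses on something with over 40 N, if the wrist force passes 120 N, or if a joint passes its speed limit or range.

## Working session

There is one attempt and no reset: what is moved stays moved. The work goes in short steps, Python scripts to look and compute and a shell command to move; the robot and the scene stay as the last step left them, time stands still between calls to the robot, and variables do not carry over. Pictures are saved under pics/ and viewed, at most 10 in all, crops included, and the job is handed in when it is done.

```bash
mkdir -p pics; cat > h.py <<'E'
import numpy as np, cv2
from bench import manip
def ray(s,at,z):
    R=cv2.Rodrigues(np.array(s['rvec'],float))[0]; t=np.array(s['tvec'],float).ravel()
    d=R.T@np.linalg.inv(np.array(s['mtx'],float))@np.array([at[1],at[0],1.]); c=-R.T@t
    return c+d*(z-c[2])/d[2]
def proj(s,p):
    return cv2.projectPoints(np.array([p],float),np.array(s['rvec'],float),np.array(s['tvec'],float),np.array(s['mtx'],float),None)[0].ravel()
E
python3 - <<'E'
from h import *
for cam in ['top','scene']:
    s=manip.snapshot(cam); cv2.imwrite(f'pics/{cam}0.png',s['pixels'])
    for l,z in [('valve',0),('handle_tip',.041),('pot',0),('pot_mid',0),('pot_end',0),('mat',0),('rack',0),('tumbler',0)]:
        for d in manip.spot_point(cam,l)[:3]:
            print(cam,l,np.round(d['at']),round(d['conf'],2),np.round(ray(s,d['at'],z),3))
st=manip.get_state();print(st)
E
```

```text
top valve [238. 418.] 0.75 [ 0.468 -0.251  0.   ]
top valve [257. 457.] 0.34 [ 0.417 -0.353  0.   ]
top handle_tip [257. 457.] 0.86 [ 0.419 -0.342  0.041]
top handle_tip [254. 184.] 0.7 [0.422 0.37  0.041]
top pot [217. 444.] 0.57 [ 0.527 -0.322  0.   ]
top pot_mid [205. 456.] 0.83 [ 0.559 -0.356  0.   ]
top pot_end [193. 467.] 0.74 [ 0.592 -0.387  0.   ]
top pot_end [168. 196.] 0.55 [0.661 0.362 0.   ]
top mat [172. 408.] 0.61 [ 0.652 -0.227  0.   ]
top rack [251. 183.] 0.81 [0.431 0.387 0.   ]
top rack [173. 410.] 0.44 [ 0.648 -0.232  0.   ]
top tumbler [168. 197.] 0.75 [0.661 0.357 0.   ]
scene valve [197. 225.] 0.82 [ 0.463 -0.245 -0.   ]
scene valve [229. 188.] 0.65 [ 0.568 -0.351  0.   ]
scene handle_tip [182. 188.] 0.72 [ 0.422 -0.343  0.041]
scene pot [217. 197.] 0.8 [ 0.525 -0.327 -0.   ]
scene pot [244. 241.] 0.36 [ 0.65  -0.212  0.   ]
scene pot_mid [228. 189.] 0.94 [ 0.566 -0.348  0.   ]
scene pot_end [238. 175.] 0.95 [ 0.593 -0.387  0.   ]
scene mat [247. 238.] 0.57 [ 0.658 -0.221 -0.   ]
scene rack [162. 423.] 0.66 [ 0.435  0.382 -0.   ]
scene tumbler [215. 442.] 0.97 [0.662 0.352 0.   ]
{'time': 0.9, 'q': array([-1.22826467e+00,  3.77264266e-01,  8.10439185e-02,  1.27440086e+00,
        2.05483032e-05,  1.46054629e+00]), 'qvel': array([ 0.00014892,  0.00067233, -0.00039606, -0.00106402,  0.00105058,
        0.00017037]), 'tau': array([ 6.53913849e-04, -4.63509464e+01,  2.70160067e+01,  5.87085810e-05,
       -1.06872703e-04, -1.78792746e-06]), 'position': array([ 0.25160151, -0.5170974 ,  0.23136684]), 'eef_rot': array([8.57796147e-05, 9.74482853e-01, 2.24461937e-01, 2.03513864e-05]), 'wrist_force': array([ 0.17586281, -0.08456318, -0.51469234]), 'ft_torque': array([0.00732849, 0.06638814, 0.05669217]), 'finger_force': 0.0, 'finger_gap': 1.0060866378592983}
```

View pics/top0.png

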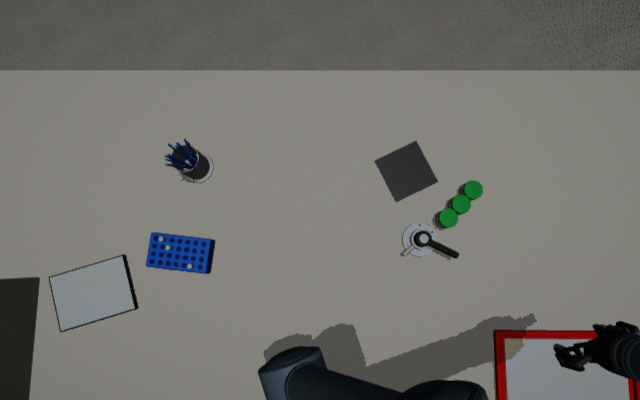

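View pics/scene0.png

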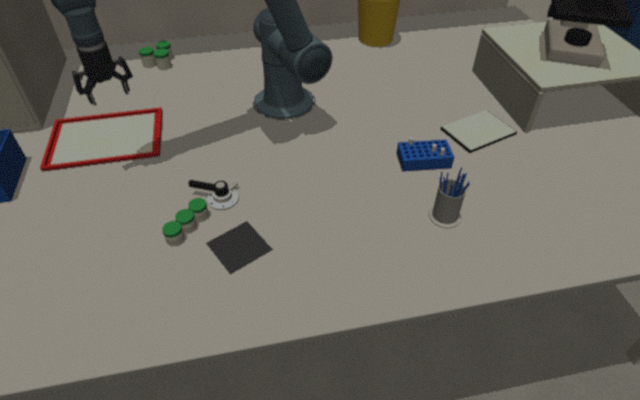

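The top view shows three green caps at about (row, col) (217,447), (204,460) and (189,473). The mat is at (171,406), the valve hub at (239,424), and the handle tip at (256,458). The network hits on these agree with the picture. Next I'll refine with colour segmentation.

```bash
cat >> h.py <<'E'
def caps(s):
    hsv=cv2.cvtColor(s['pixels'],cv2.COLOR_BGR2HSV); return cv2.inRange(hsv,(45,110,40),(80,255,255))
def resid(cams,solve=None):
    pass
E
python3 - <<'E'
from h import *
from scipy.optimize import least_squares
a=np.linspace(0,2*np.pi,24)
for cam in ['top','scene']:
    s=manip.snapshot(cam); m=caps(s)
    if cam=='scene': m[:150]=0
    n,_,stt,c=cv2.connectedComponentsWithStats(m)
    print(cam,[(stt[i].tolist(),c[i].round(1).tolist(),ray(s,c[i][::-1],.05 if cam=='top' else .044)[:2].round(4).tolist()) for i in range(1,n) if stt[i][4]>15])
    g=s['pixels'].max(2); r,cc=(171,406) if cam=='top' else (247,240)
    f=(g<75).astype(np.uint8); n,l,stt,c=cv2.connectedComponentsWithStats(f); i=l[r,cc]
    print('mat',g[r,cc],stt[i],ray(s,c[i][::-1],0).round(4))
    box=cv2.boxPoints(cv2.minAreaRect(np.argwhere(l==i).astype(np.float32)[:,::-1])) if i else []
    print([ray(s,b[::-1],0)[:2].round(3).tolist() for b in box])
    cv2.imwrite(f'pics/{cam}1.png',cv2.resize(s['pixels'][130:280,370:520] if cam=='top' else s['pixels'][160:280,150:300],None,fx=4,fy=4,interpolation=cv2.INTER_CUBIC))
E
```

```text
top [([439, 181, 44, 47, 863], [460.3, 203.6], [0.5566, -0.3519])]
mat 49 [ 375  141   63   61 2145] [ 0.6534 -0.221   0.    ]
[[0.682, -0.135], [0.742, -0.253], [0.625, -0.307], [0.566, -0.191]]
scene [([163, 199, 43, 38, 607], [183.7, 217.3], [0.5633, -0.3541])]
mat 49 [ 207  222   65   51 1757] [ 0.6588 -0.2202  0.    ]
[[0.628, -0.303], [0.556, -0.172], [0.685, -0.135], [0.746, -0.259]]
```

View pics/top1.png

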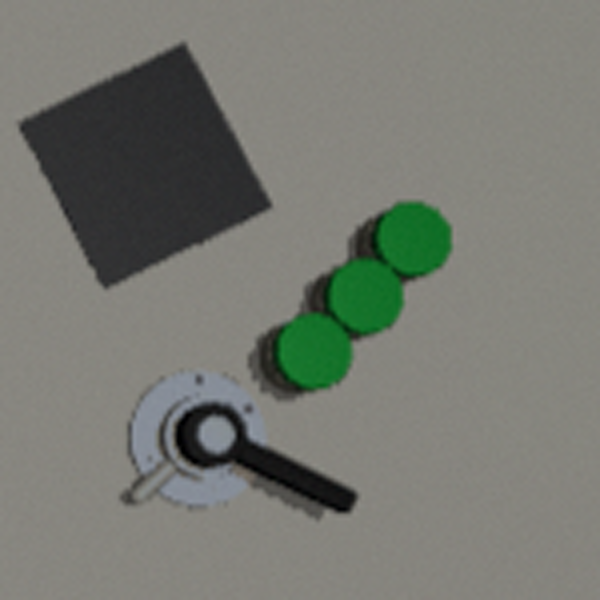

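The crop (4x, origin col 370, row 130) shows cap centres at (col 314,row 351), (366,296) and (413,239). The hub is at (217,435) and the handle end at (350,500).

```bash
python3 - <<'E'
from h import *
s=manip.snapshot('top')
P={}
for k,u,v,z in [('pot',314,351,.05),('mid',366,296,.05),('end',413,239,.05),('hub',217,435,.057),('tip',350,500,.051),('fl',198,440,.007),('dot1',248,408,.007),('dot2',199,380,.007)]:
    P[k]=ray(s,((v+.5)/4-.5+130,(u+.5)/4-.5+370),z)[:2]; print(k,P[k].round(4))
d=P['end']-P['pot'];print('row dir',np.degrees(np.arctan2(d[1],d[0])),np.linalg.norm(d))
h=P['tip']-P['hub'];print('handle',np.degrees(np.arctan2(h[1],h[0])),np.linalg.norm(h), np.linalg.norm(P['pot']-P['hub']))
from scipy.spatial.transform import Rotation as R
q=manip.get_state()['eef_rot'];M=R.from_quat(np.r_[q[1:],q[0]]).as_matrix();print(M.round(3))
E
```

```text
pot [ 0.5204 -0.319 ]
mid [ 0.5566 -0.3541]
end [ 0.5944 -0.3862]
hub [ 0.4652 -0.2529]
tip [ 0.4242 -0.3384]
fl [ 0.4643 -0.2517]
dot1 [ 0.486  -0.2859]
dot2 [ 0.5047 -0.2535]
row dir -42.2629208680917 0.1000204263848092
handle -115.63742576061259 0.09487076346790033 0.08607243195241918
[[ 0.899  0.437  0.   ]
 [ 0.437 -0.899 -0.   ]
 [ 0.     0.    -1.   ]]
```

```bash
python3 -m crank '{"offset":[[3,-0.5,0],[6.5,-1.2,0],[10,-1.8,0],[14,-2.5,0],[18,-3.2,0],[22,-3.9,0],[26,-4.6,0],[29.5,-5.3,0],[32.9,-5.9,0],[32.9,-5.9,0]],"yaw":[-0.14,-0.28,-0.42,-0.56,-0.7,-0.84,-0.98,-1.12,-1.26,-1.4],"hand":[8.5,8.5,8.5,8.5,8.5,8.5,8.5,8.5,8.5,8.5]}'; python3 -m crank '{"offset":[[0,0,0],[0,0,0],[0,0,2],[0,0,4],[0,0,6],[0,0,6]],"yaw":[-0.14,-0.28,-0.42,-0.551,-0.551,-0.551],"hand":[8.5,8.5,8.5,8.5,8.5,8.5]}'
cat >> h.py <<'E'
from scipy.spatial.transform import Rotation as Rn
def tool():
    st=manip.get_state(); q=st['eef_rot']; M=Rn.from_quat(np.r_[q[1:],q[0]]).as_matrix()
    print('t',round(st['time'],2),'p',st['position'].round(4),'x ang',np.degrees(np.arctan2(M[1,0],M[0,0])).round(1),'q',st['q'].round(2),'F',st['wrist_force'].round(1),'gap',round(st['finger_gap'],3),st['finger_force'])
    return st['position'],M
def go(x,y,z):
    p,M=tool(); print('offset cm',(M.T@(np.array([x,y,z])-p)*100).round(2))
E
python3 - <<'E'
from h import *
go(.522,-.320,.010)
s=manip.snapshot('scene');cv2.imwrite('pics/s2.png',cv2.resize(s['pixels'][130:290,140:320],None,fx=4,fy=3.75,interpolation=cv2.INTER_CUBIC))
E
```

```text
time: 2.05
position: [0.5247, -0.3172, 0.231]
eef_rot: [0.0, 0.596, 0.803, 0.001]
wrist_force: [0.2, -0.2, 0.0]
finger_gap: 0.997
finger_force: 0.0
time: 2.65
position: [0.5198, -0.3188, 0.1683]
eef_rot: [-0.003, 0.361, 0.933, 0.001]
wrist_force: [0.2, 0.2, -0.2]
finger_gap: 0.995
finger_force: 0.0
t 2.65 p [ 0.5198 -0.3188  0.1683] x ang 137.7 q [-0.65  0.48  0.07  1.17 -0.    0.08] F [ 0.2  0.2 -0.2] gap 0.995 0.0
offset cm [-0.34  0.06 15.82]
```

View pics/s2.png

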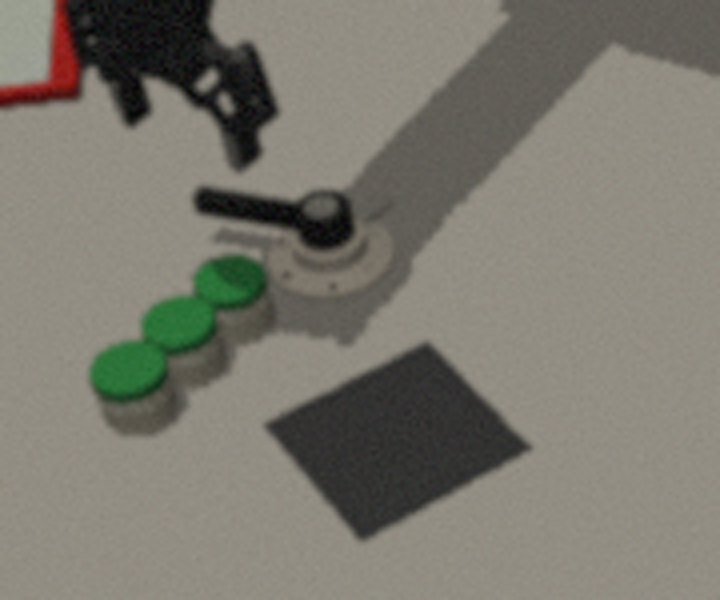

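In the scene crop the near cap is at about (row 280, col 230), the mid at (322,180) and the end at (369,129). The hub top is at (207,325). Everything is undisturbed.

```bash
python3 - <<'E'
from h import *
s=manip.snapshot('scene')
for k,u,v,z in [('pot',230,280,.05),('mid',180,322,.05),('end',129,369,.05),('hub',325,207,.057),('tip',203,199,.045)]:
    print(k,ray(s,((v+.5)/3.75-.5+130,(u+.5)/4-.5+140),z)[:2].round(4))
E
```

```text
pot [ 0.5275 -0.3166]
mid [ 0.5631 -0.3505]
end [ 0.6017 -0.3835]
hub [ 0.4703 -0.2475]
tip [ 0.4301 -0.3345]
```

```bash
python3 -m crank '{"offset":[[-0.2,0.3,3],[-0.2,0.3,6.5],[-0.2,0.3,9.5],[-0.2,0.3,12],[-0.2,0.3,13.5],[-0.2,0.3,14.6],[-0.2,0.3,15.3],[-0.2,0.3,15.6],[-0.2,0.3,15.6]],"yaw":[0,0,0,0,0,0,0,0,0],"hand":[8.5,8.5,8.5,8.5,8.5,8.5,8.5,8.5,8.5]}'
python3 - <<'E'
from h import *
tool()
for c in ['top','scene']:
    s=manip.snapshot(c)
    if c=='scene':cv2.imwrite('pics/s3.png',cv2.resize(s['pixels'][130:290,140:320],None,fx=4,fy=3.75,interpolation=cv2.INTER_CUBIC))
E
```

```text
time: 3.65
position: [0.5255, -0.3196, 0.0158]
eef_rot: [0.0, 0.361, 0.933, -0.0]
wrist_force: [0.3, 0.9, -0.3]
finger_gap: 0.99
finger_force: 0.0
t 3.65 p [ 0.5255 -0.3196  0.0158] x ang 137.7 q [-0.65  0.6  -0.15  0.82 -0.    0.09] F [ 0.3  0.9 -0.3] gap 0.99 0.0
```

View pics/s3.png

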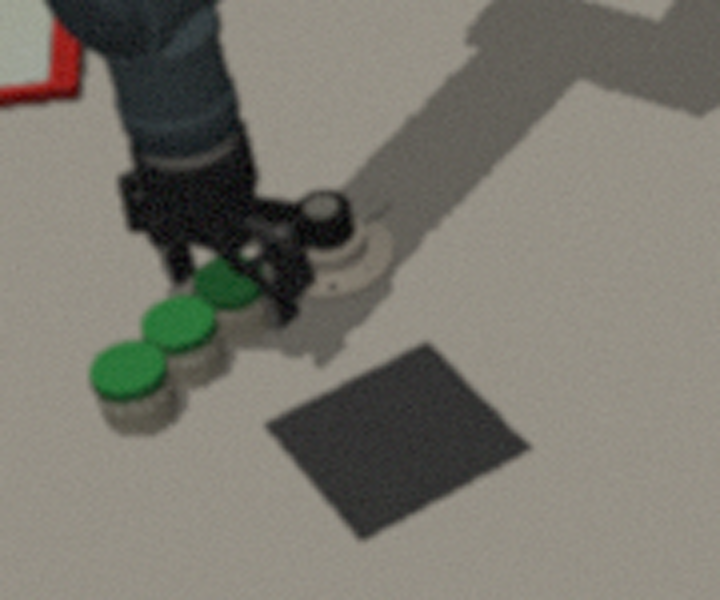

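The fingers straddle the near pot, with the valve and the other pots clear. Closing slowly.

```bash
python3 -m crank '{"offset":[[0,0,0],[0,0,0],[0,0,0],[0,0,0],[0,0,0],[0,0,0],[0,0,0],[0,0,0],[0,0,0],[0,0,0]],"yaw":[0,0,0,0,0,0,0,0,0,0],"hand":[7.5,6.8,6.2,5.8,5.5,5.2,5.0,4.8,4.6,4.6]}'; python3 - <<'E'
from h import *
go(.655,-.221,.012)
E
```

```text
time: 4.75
position: [0.5254, -0.3194, 0.0157]
eef_rot: [0.0, 0.361, 0.933, -0.0]
wrist_force: [-0.8, 0.1, 3.5]
finger_gap: 0.56
finger_force: 61.7
t 4.75 p [ 0.5254 -0.3194  0.0157] x ang 137.7 q [-0.65  0.6  -0.15  0.82 -0.    0.09] F [-0.8  0.1  3.5] gap 0.56 61.65742635726929
offset cm [-2.97 16.    0.37]
```

```bash
python3 -m crank '{"offset":[[0.3,0,0],[0.6,0,0],[0.8,0.6,0],[0.8,1.6,0],[0.8,2.8,0],[0.8,4.0,0],[0.7,5.2,0],[0.4,6.4,0],[0,7.6,0],[-0.4,8.8,0]],"yaw":[0,0,0,0,0,0,0,0,0,0],"hand":[4.6,4.6,4.6,4.6,4.6,4.6,4.6,4.6,4.6,4.6]}'; python3 - <<'E'
from h import *
go(.656,-.2205,.0157)
s=manip.snapshot('top');cv2.imwrite('pics/t4.png',cv2.resize(s['pixels'][130:280,370:520],None,fx=4,fy=4,interpolation=cv2.INTER_CUBIC))
E
```

```text
time: 5.75
position: [0.5863, -0.2566, 0.0157]
eef_rot: [-0.001, 0.361, 0.933, -0.001]
wrist_force: [-4.3, -2.7, 8.1]
finger_gap: 0.562
finger_force: 62.3
t 5.75 p [ 0.5863 -0.2566  0.0157] x ang 137.7 q [-0.51  0.64 -0.06  0.87 -0.    0.23] F [-4.3 -2.7  8.1] gap 0.562 62.275430560112
offset cm [-2.73  7.36 -0.02]
```

View pics/t4.png

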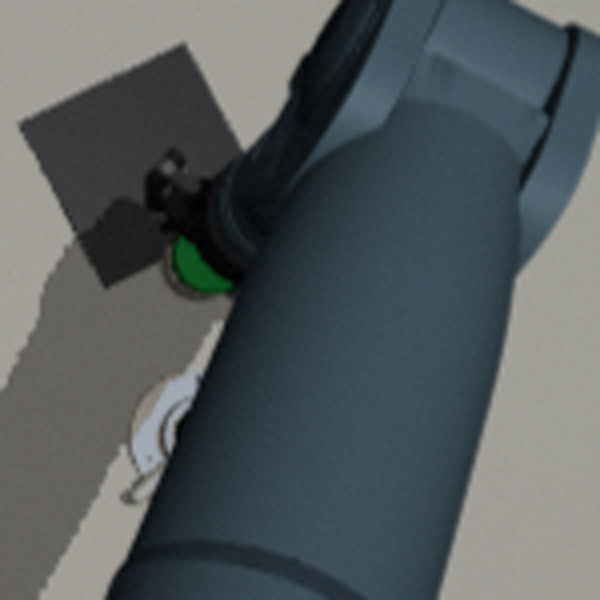

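The pot travels in the grip and is at about (row 265, col 205) in the crop, nearing the mat's lower corner. Continuing to the centre.

```bash
python3 -m crank '{"offset":[[-0.5,1.2,0],[-1,2.5,0],[-1.4,3.8,0],[-1.8,5,0],[-2.2,6.1,0],[-2.5,7,0],[-2.5,7.3,0],[-2.5,7.3,0],[-2.5,7.3,0],[-2.5,7.3,0]],"yaw":[0,0,0,0,0,0,0,0,0,0],"hand":[4.6,4.6,4.6,4.6,4.6,4.6,4.6,4.6,4.6,4.6]}';  python3 -m crank '{"offset":[[0,0,0],[0,0,0],[0,0,0],[0,0,0],[0,0,0],[0,0,0],[0,0,0],[0,0,0],[0,0,0]],"yaw":[0,0,0,0,0,0,0,0,0],"hand":[5.2,5.5,6,6.6,7.2,8,8.5,8.5,8.5]}'; python3 -m crank '{"offset":[[0,0,-0.6],[0,0,-2],[0,0,-4],[0,0,-7],[0,0,-10],[0,0,-13],[0,0,-13]],"yaw":[0,0,0,0,0,0,0],"hand":[8.5,8.5,8.5,8.5,8.5,8.5,8.5]}'; python3 - <<'E'
from h import *
tool()
s=manip.snapshot('scene');cv2.imwrite('pics/s5.png',cv2.resize(s['pixels'][130:290,140:320],None,fx=4,fy=3.75,interpolation=cv2.INTER_CUBIC))
E
```

```text
time: 6.8
position: [0.6549, -0.2191, 0.0157]
eef_rot: [0.0, 0.36, 0.933, -0.0]
wrist_force: [-1.5, -1.8, 5.5]
finger_gap: 0.563
finger_force: 62.0
time: 7.7
position: [0.6549, -0.2196, 0.0154]
eef_rot: [0.0, 0.361, 0.933, -0.0]
wrist_force: [-0.3, 0.5, -0.1]
finger_gap: 0.996
finger_force: 0.0
time: 8.4
position: [0.6582, -0.221, 0.1527]
eef_rot: [0.006, 0.361, 0.933, -0.0]
wrist_force: [1.4, -0.9, 0.9]
finger_gap: 0.995
finger_force: 0.0
t 8.4 p [ 0.6582 -0.221   0.1527] x ang 137.7 q [-0.42  0.65  0.32  1.23 -0.    0.32] F [ 1.4 -0.9  0.9] gap 0.995 0.0
```

View pics/s5.png

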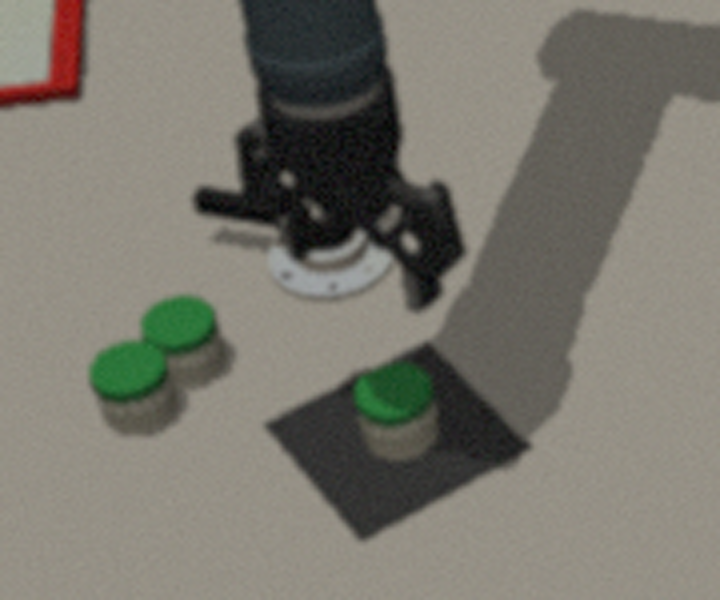

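The pot stands centred on the mat (crop about row 420, col 398) and the other two pots are where they were. Now I go to the handle's clockwise side with the fingers closed.

```bash
python3 -m crank '{"offset":[[1.4,-2.4,0],[3.5,-5.8,0],[5.6,-9.4,0],[7.7,-13,0],[9.8,-16.4,0],[11.9,-19.8,0],[13.6,-22.5,0],[14.3,-23.8,0],[14.3,-23.8,0],[14.3,-23.8,0]],"yaw":[-0.08,-0.16,-0.25,-0.35,-0.45,-0.55,-0.62,-0.65,-0.65,-0.65],"hand":[6,4,2,0,0,0,0,0,0,0]}'; python3 - <<'E'
from h import *
go(.3927,-.301,.027)
E
```

```text
time: 9.45
position: [0.3889, -0.2993, 0.1451]
eef_rot: [0.0, 0.044, 0.999, 0.0]
wrist_force: [0.2, 0.1, 0.2]
finger_gap: 0.001
finger_force: 0.0
t 9.45 p [ 0.3889 -0.2993  0.1451] x ang 174.9 q [-0.79  0.25 -0.32  1.    0.   -0.7 ] F [0.2 0.1 0.2] gap 0.001 0.0
offset cm [-0.39 -0.14 11.81]
```

```bash
python3 -m crank '{"offset":[[0,0,3],[0,0,6],[0,0,9],[0,0,11],[0,0,11.8],[0,0,11.8],[0,0,11.8]],"yaw":[0,0,0,0,0,0,0],"hand":[0,0,0,0,0,0,0]}'; python3 - <<'E'
from h import *
for p in [(.415,-.3118),(.438,-.325),(.464,-.3304)]: go(*p,.027)
s=manip.snapshot('scene');cv2.imwrite('pics/s6.png',cv2.resize(s['pixels'][130:290,140:320],None,fx=4,fy=3.75,interpolation=cv2.INTER_CUBIC))
E
```

```text
time: 10.15
position: [0.39, -0.2999, 0.028]
eef_rot: [0.0, 0.044, 0.999, -0.0]
wrist_force: [-0.2, 0.4, -1.1]
finger_gap: -0.004
finger_force: 0.0
t 10.15 p [ 0.39   -0.2999  0.028 ] x ang 175.0 q [-0.78  0.38 -0.49  0.7   0.   -0.7 ] F [-0.2  0.4 -1.1] gap -0.004 0.0
offset cm [-2.6  -0.97  0.11]
t 10.15 p [ 0.39   -0.2999  0.028 ] x ang 175.0 q [-0.78  0.38 -0.49  0.7   0.   -0.7 ] F [-0.2  0.4 -1.1] gap -0.004 0.0
offset cm [-5.   -2.08  0.11]
t 10.15 p [ 0.39   -0.2999  0.028 ] x ang 175.0 q [-0.78  0.38 -0.49  0.7   0.   -0.7 ] F [-0.2  0.4 -1.1] gap -0.004 0.0
offset cm [-7.64 -2.39  0.11]
```

View pics/s6.png

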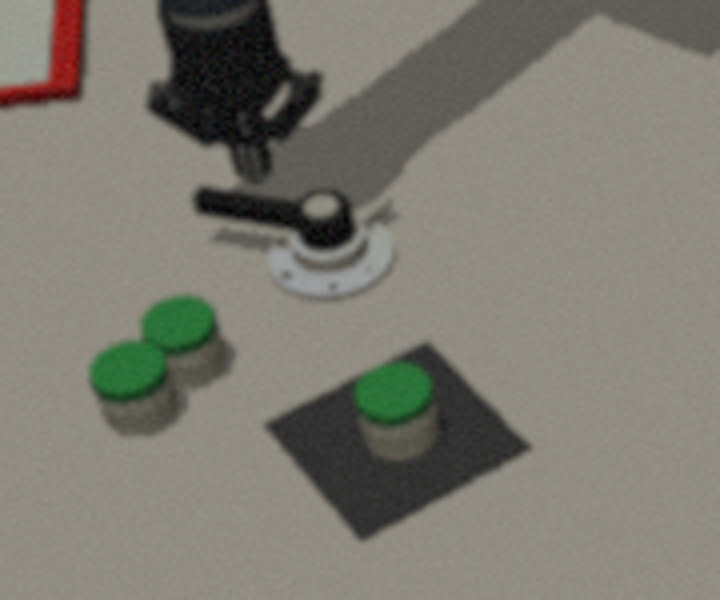

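The closed fingers stand behind the handle (crop about row 165, col 252) and point at the outer half of the bar. Pushing along the arc to just short of the detent.

```bash
python3 -m crank '{"offset":[[-1,-0.4,0],[-2,-0.8,0],[-2.8,-1.1,0],[-3.6,-1.5,0],[-4.3,-1.8,0],[-5,-2.1,0],[-5.6,-2.2,0],[-6.2,-2.3,0],[-6.6,-2.3,0],[-6.6,-2.3,0]],"yaw":[0,0,0,0,0,0,0,0,0,0],"hand":[0,0,0,0,0,0,0,0,0,0]}'; python3 - <<'E'
from h import *
tool()
s=manip.snapshot('top');cv2.imwrite('pics/t7.png',cv2.resize(s['pixels'][130:280,370:520],None,fx=4,fy=4,interpolation=cv2.INTER_CUBIC))
s=manip.snapshot('scene')
for d in manip.spot_point('scene','handle_tip')[:2]:
    p=ray(s,d['at'],.041); print(d['conf'],p.round(3),np.degrees(np.arctan2(p[1]+.2475,p[0]-.4703))+115.6)
cv2.imwrite('pics/s7.png',cv2.resize(s['pixels'][130:290,140:320],None,fx=4,fy=3.75,interpolation=cv2.INTER_CUBIC))
E
```

```text
time: 11.2
position: [0.4543, -0.3292, 0.0278]
eef_rot: [0.001, 0.044, 0.999, -0.001]
wrist_force: [0.2, 1.0, 0.5]
finger_gap: -0.001
finger_force: 0.0
t 11.2 p [ 0.4543 -0.3292  0.0278] x ang 175.0 q [-0.74  0.49 -0.3   0.78  0.   -0.65] F [0.2 1.  0.5] gap -0.001 0.0
```

View pics/s7.png

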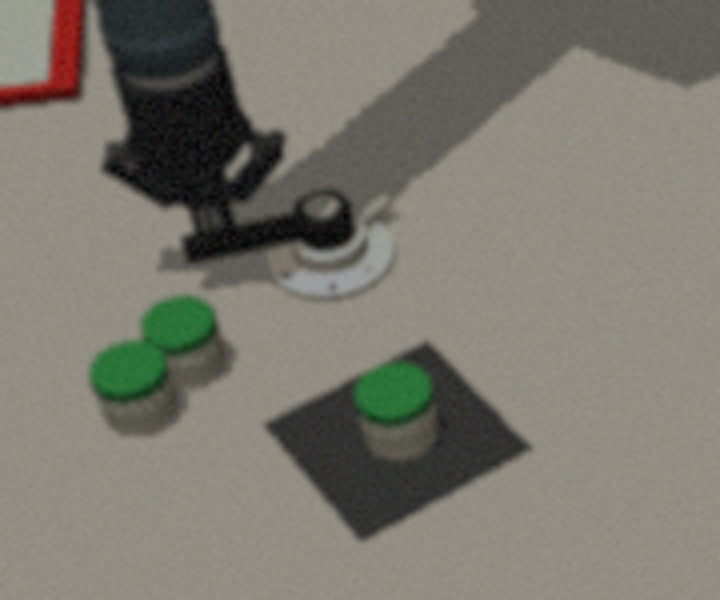

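The handle tip is now at crop (row 248, col 190), roughly 0.5 rad, still against the finger and short of the click. A bit further in small steps.

```bash
python3 -m crank '{"offset":[[-0.3,0,0],[-0.6,0,0],[-0.9,0,0],[-1.2,0,0],[-1.2,0,0],[-1.2,0,0]],"yaw":[0,0,0,0,0,0],"hand":[0,0,0,0,0,0]}'; python3 - <<'E'
from h import *
tool()
s=manip.snapshot('scene')
for l in ['handle_tip']:
  for d in manip.spot_point('scene',l)[:2]:
    p=ray(s,d['at'],.041); print(d['conf'],p.round(3),np.radians(np.degrees(np.arctan2(p[1]+.2475,p[0]-.4703))+115.6))
cv2.imwrite('pics/s8.png',cv2.resize(s['pixels'][130:290,140:320],None,fx=4,fy=3.75,interpolation=cv2.INTER_CUBIC))
E
```

```text
time: 11.95
position: [0.4648, -0.3293, 0.0273]
eef_rot: [0.0, 0.044, 0.999, -0.0]
wrist_force: [0.3, 0.5, 0.5]
finger_gap: 0.002
finger_force: 0.0
t 11.95 p [ 0.4648 -0.3293  0.0273] x ang 175.0 q [-0.73  0.51 -0.27  0.79 -0.   -0.64] F [0.3 0.5 0.5] gap 0.002 0.0
0.6 [ 0.521 -0.34   0.041] 0.9498384591595558
```

View pics/s8.png

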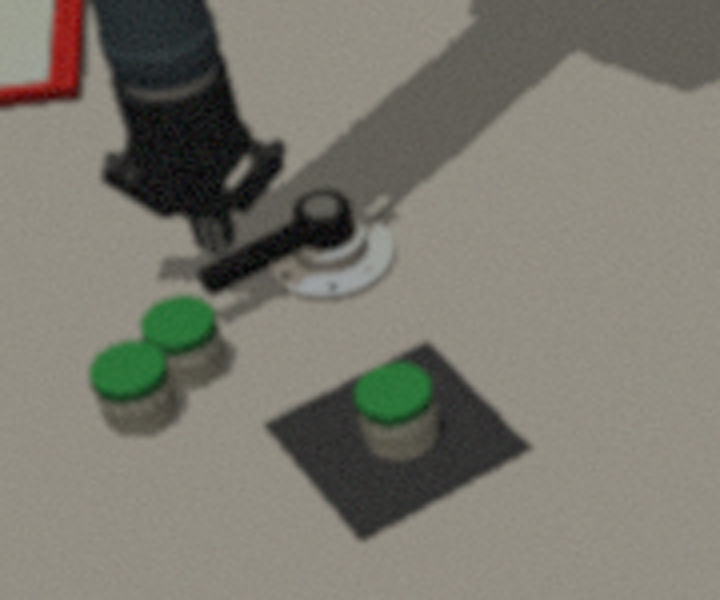

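The handle jumped ahead to about 0.95–1.0 rad (tip at crop row 275, col 212), in the middle position and clear of the finger. Backing away and up.

```bash
python3 -m crank '{"offset":[[1,0,0],[2.5,0,0],[4,0,0],[4.5,0,-2],[4.5,0,-5],[4.5,0,-9],[4.5,0,-12],[4.5,0,-12],[4.5,0,-12],[4.5,0,-12]],"yaw":[0,0,0,0,0,0,0,0,0,0],"hand":[0,0,0,0,0,0,0,0,0,0]}'; python3 - <<'E'
from h import *
tool()
s=manip.snapshot('scene')
for d in manip.spot_point('scene','handle_tip')[:1]:
    p=ray(s,d['at'],.041); print(d['conf'],p.round(3),np.radians(np.degrees(np.arctan2(p[1]+.2475,p[0]-.4703))+115.6))
print(manip.sign_off())
E
```

```text
time: 13.05
position: [0.4187, -0.3245, 0.146]
eef_rot: [-0.001, 0.044, 0.999, 0.001]
wrist_force: [0.4, 1.2, -0.4]
finger_gap: -0.0
finger_force: 0.0
t 13.05 p [ 0.4187 -0.3245  0.146 ] x ang 175.0 q [-0.78  0.33 -0.21  1.03 -0.   -0.69] F [ 0.4  1.2 -0.4] gap -0.0 0.0
0.88 [ 0.5   -0.337  0.041] 0.7681373517433385
the job is handed in; nothing more can be done
None
```

The job is handed in, with no verdict returned: the pot is centred on the mat, the other two pots look unmoved and the arm is clear. The handle clicked once and looked to be in the middle position, but the last network reading after I backed away was 0.77 rad (0.95 just before), below the 0.85–1.15 band, and I did not check it before handing in.

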